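# Gauge the waist of a milled test bar on a bench caliper

### The job

Measure the waist of the milled test bar (the steel bar with the narrow middle) on the bench caliper: lay it flat and square across the two rest rails with its narrow middle between the open jaws and let go, then gently slide the moving jaw shut by its sprung thumb piece until both jaws bear on the waist and the thumb piece gives against its spring. Then press the round key on the display console fully down and let it come up, to store the reading. Leave the bar in the closed jaws, and do not disturb the plain blank bar or the timer.

Things in the scene. Friction and masses are not known exactly. Their poses are not given: they have to be found in the camera images.
- test_bar: the milled flat steel test bar, 180 long, 12 thick, about 0.2 kg, lying flat on the worktop: two end tabs 30 wide and 46 long, joined by a waist 18 wide whose straight part is 70 long (35 either side of the middle). Origin at the centre of its underside; x along its length, y across its width, z up
- blank: the plain unmilled steel bar, 180 long, 30 wide, 12 thick, lying flat near the test bar; not to be touched. Origin at the centre of its underside, x along its length
- gauge: the bench caliper, fixed to the worktop: grey base 150 (x) by 290 (y), 16 high. Origin at the centre of its footprint on the worktop; +y is the direction in which the moving jaw closes, towards the fixed jaw and the display console; x horizontal across the beam, z up. Beam and carriage lie along y at x = 0, below 44 high (jaws, thumb piece apart). The console spans y 82 to 140, up to 55 high
- fixed_tip (a point): top of the fixed jaw's measuring face, 74 above the worktop; axes as the gauge's. The fixed jaw is an upright steel blade at the gauge's x = 0, 12 wide in x, its face (gauge y = 22) looking to -y, with a low root behind it
- moving_jaw: the moving jaw: a like upright blade, 12 wide in x and 74 high, on the carriage (22 wide, reaching 80 behind the face, 42 high); its face looks to the gauge's +y; origin under its face, at worktop height, axes as the gauge's
- seat (a point): point on the gauge at the foot of the fixed jaw's face, level with the tops of the two rest rails (50 above the worktop); axes as the gauge's. The rails stand at x = -58 and +58 from it, each 20 wide in x, from y = -74 to +20: the bar lies across both, its length along x. Between shut jaws the bar's origin is 9 to the -y side of this point
- opening (a joint): opening between the two jaw faces in m, 0 shut to 0.078 fully open; starts between 0.045 and 0.070. The carriage moves with about 1.2 N of friction and stays where it is left
- thumb (a joint): how far the thumb piece has given towards the jaw (+y) on the carriage, m, 0 (home) to 0.008 (stop). Its spring holds it home below 2 N of push, then yields at 0.5 N per mm, 6 N at the stop: it stays home while the jaw runs free and gives only once both jaws bear on the bar. About half its travel is right for a measurement. Springs back when let go
- thumb_grip (a point): centre of the top of the black thumb piece, an upright lug 20 (gauge x) by 13 (gauge y) and 38 tall standing on the carriage, its top 82 above the worktop, 62 behind (-y of) the moving jaw's face when at home. It can be pinched across x from above or pushed from its -y side; axes as the gauge's
- key (a joint): how far the console's round key is pressed, m, 0 up to 0.005 fully down; sprung: begins to move at 1.5 N, 4 N fully down
- key_top (a point): centre of the top of the console's white round key, diameter 26, axis vertical, 67 above the worktop when up
- timer: a small white kitchen-type timer, 47 by 66 by 66, standing on the worktop left of the gauge; a bystander. Origin at the centre of its underside

How it is judged:
By the outcome, as a careful person would: the job done as asked, in the order asked, and still so for the second after the job is handed in, with the robot touching nothing.
It also fails if it takes over 54 s, if anything falls off the work surface, if the arm or the gripper's body presses on something with over 40 N, if the wrist force passes 120 N, or if a joint passes its speed limit or range.

### The arm

A 7-joint arm with a two-finger parallel gripper is mounted at the origin on a cart in front of the work surface, level with it; the furniture and walls round the work are solid. World frame = base frame: x ahead of the robot, y to its left, z up, the work surface at z = 0. Lengths are in m, angles in rad, forces in N, time in s.
With the tool pointing down it reaches from about 0.425 to 0.875 m from the base axis. Payload 4.7 kg.
Tool frame: the origin (TCP) lies at the very end of the fingers, on their centre line; the grasp point (between the pads) lies 19 mm behind it (manip.tcp_to_grasp is the distance from the TCP to the grasp point, in m); z points along the fingers, y is the line along which they close (so a half turn about z gives the same grasp; the last joint's range is limited). The gripper opens to 85 mm and grips with 20 to 120 N. Pads are 22 mm wide; open, the fingers measure 114 mm over their backs; the gripper's body (76 mm by 85 mm) begins 54 mm behind the grasp point. The pads swing forward as they close: fully open they stand 13 mm farther back than shut.
Start: joints at [1.306, 0.321, -0.07, 1.45, 0.023, 1.371, -0.057], TCP at [0.179, -0.625, 0.231] pointing down, gripper open.
Joint ranges: [-2.86, 2.86], [-0.3, 2.09], [-1.38, 1.24], [0.06, 2.45], [-1.56, 4.7], [0.09, 2.05], [-2.69, 2.69]. Speed limits (rad/s): [2.57, 2.57, 3.14, 3.14, 3.14, 3.14, 3.14].

### API

Orientations are given as a rotation vector (axis times angle).
In Python, from cell import manip gives the robot as it stands.
- The arm moves only by the shell command python3 nudge.py 'ROWS'. ROWS is a JSON list of rows, 1 to 12 of them, each an object with the fields aperture (the finger opening in m), trans (a list: dx, dy, dz in parts of the range, where 1.0 means 0.6 m), rot (a list: a rotation vector rx, ry, rz in fractions of the full range, 1 being pi/2 rad); a field left out counts as zero (the opening has to be given); each row is the pose to reach, as a shift and turn from the pose commanded when the command began, along the tool's axes at that moment; what a row does not reach only later rows make up. A row lasts 1/12 s, in which the tool goes at most 0.0417 m and 0.125 rad, less where a joint would pass 70% of its speed; a pose out of reach is approached as far as the arm can. The fingers move at their own pace and stop on an object; the grip force is fixed at half the most. Time passes only in rows, so rows that do not move let the fingers close. It prints the time, the measured TCP pose, the force, the opening and the grip force at its end. No shift or turn number may pass 1 either way. Input that does not fit is refused with a message, and nothing moves.
- manip.get_state(): the state, without advancing time (a new reading comes with each control period).
- manip.read_camera(name): name is "side" or "top"; returns (picture, depth): 400x640x3 uint8, red, green, blue; 400x640 float32, m along the optical axis (not along the pixel's ray), 0 where there is no reading.
- manip.calibration(name): a dict with "vfov" (degrees; the focal length in pixels is half the picture's height over the tangent of half this angle, whatever the lens; pixels are square), "cx", "cy" (the principal point, pixels), "k1" (the pictures are not rectified: a ray, as slopes to the right and down, at radius r is drawn at 1 + k1 r^2 times it, then the intrinsics apply), "rvec" (rotation vector, rad) and "tvec" (3), from world to camera coordinates, as OpenCV has them. Camera axes: x right, y down, z forward; pixel columns grow to the right and rows downward; lengths in m; the calibration is good to about 2 mm. A picture is of the moment at which its call begins. calibration takes no time and is no camera call.
- manip.hand_in(): hands the job in; it is judged then, once.
The state is a dict: "t": time; "q": joint angles; "joint_vel": joint speeds; "effort": joint torques, N m; "tool_pos": TCP position; "eef_rot": TCP orientation; "force": force on the tool from outside, world axes, zero at the start; "torque": the same for the moment, N m; "opening": finger opening in m; "finger_force": force on a finger pad.
Only numpy, scipy, OpenCV 4.12 (cv2) and the standard library are available. Lean on these libraries where they do the work, as an engineer would, in place of code of your own. Each camera call takes 0.05 s, during which the arm holds its last target. There are 200 camera calls.

## Working session

There is one attempt and no reset: what is moved stays moved. The work goes in short steps, Python scripts to look and compute and a shell command to move; the robot and the scene stay as the last step left them, time stands still between calls to the robot, and variables do not carry over. Pictures are saved under pics/ and viewed, at most 10 in all, crops included, and the job is handed in when it is done.

```bash
ls; mkdir -p pics; cat > h.py <<'E'
import numpy as np, cv2
from cell import manip
def cal(n):
    c=manip.calibration(n); f=200/np.tan(np.radians(c["vfov"])/2)
    R=cv2.Rodrigues(np.array(c["rvec"],float))[0]; return c,f,R,np.array(c["tvec"],float)
def ray(n,u,v):
    c,f,R,t=cal(n); x,y=(u-c["cx"])/f,(v-c["cy"])/f
    s=np.array([x,y])
    for _ in range(20): s=np.array([x,y])/(1+c["k1"]*(s@s))
    return -R.T@t, R.T@np.array([s[0],s[1],1])
def onz(n,u,v,z):
    o,d=ray(n,u,v); return o+d*(z-o[2])/d[2]
def ond(n,u,v,dep):
    o,d=ray(n,u,v); return o+d*dep
def proj(n,p):
    c,f,R,t=cal(n); q=R@np.array(p)+t; s=q[:2]/q[2]; s=s*(1+c["k1"]*(s@s)); return s*f+[c["cx"],c["cy"]]
def tri(n1,p1,n2,p2):
    o1,d1=ray(n1,*p1); o2,d2=ray(n2,*p2)
    k=np.linalg.lstsq(np.c_[d1,-d2],o2-o1,rcond=None)[0]; a,b=o1+k[0]*d1,o2+k[1]*d2
    return (a+b)/2, np.linalg.norm(a-b)
E
python3 - <<'E'
from h import *
for n in("top","side"):
    p,d=manip.read_camera(n); cv2.imwrite(f"pics/{n}0.png",p[:,:,::-1]); np.save(n+"0.npy",d)
    c,f,R,t=cal(n); print(c,f,-R.T@t,(d>0).mean())
print(manip.get_state())
E
```

```text
cell.py
nudge.py
pics
{'vfov': 57.91522330238194, 'cx': 314.9427948297574, 'cy': 197.8976366529739, 'k1': -0.07835378891339317, 'rvec': array([ 2.11048329, -2.1425474 ,  0.18748837]), 'tvec': array([-0.07787326,  0.46833099,  0.93402782])} 361.4399152073264 [ 0.29361098 -0.0863998   1.00206477] 0.996046875
{'vfov': 52.61332382823284, 'cx': 324.60427432745877, 'cy': 207.23968946628136, 'k1': -0.0431569922739919, 'rvec': array([ 0.56231387, -2.68130352,  1.16415423]), 'tvec': array([0.40887581, 0.2329816 , 0.98699548])} 404.5508203053112 [0.14737734 0.67883718 0.8444406 ] 0.99625390625
{'t': 0.1, 'q': array([ 1.30614893,  0.32174677, -0.07008374,  1.45156566,  0.02261065,
        1.37079451, -0.05692769]), 'joint_vel': array([ 7.63966240e-05, -2.14510382e-03, -1.39164537e-03, -3.20468906e-03,
       -1.22594704e-03,  1.51618585e-03, -1.26984987e-04]), 'effort': array([ 5.26474705e-04, -4.94880044e+01, -3.83305969e-01, -3.15208697e+01,
        1.31134439e-02,  7.44230230e-03,  1.16182110e-05]), 'tool_pos': array([ 0.17866495, -0.6244587 ,  0.23032788]), 'eef_rot': array([-3.10945217e+00, -4.36206535e-01,  5.38542864e-04]), 'force': array([-0.73156775, -0.10383064,  0.15130169]), 'torque': array([0.00657369, 0.014289  , 0.02147995]), 'finger_force': 0.0, 'opening': 0.0853356655194918}
```

View pics/top0.png

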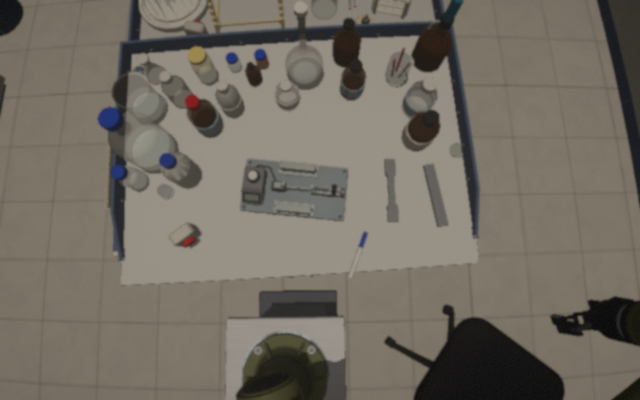

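View pics/side0.png

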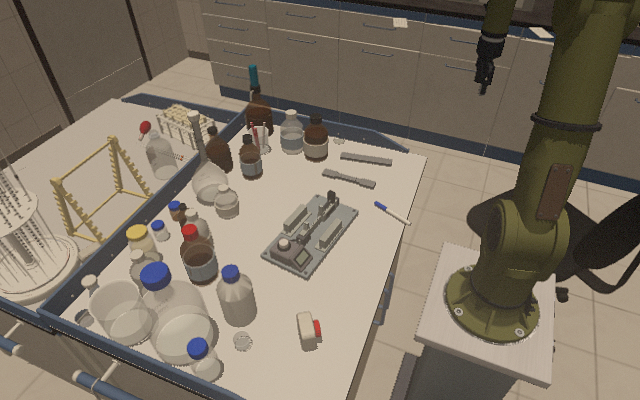

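The top view shows the gauge at about (295,190) with its console on the left at (254,182). The test bar is at (391,190), the blank at (435,195) and the timer at (184,235). In the side view, the gauge is at (310,235), the test bar at (349,179), the blank at (366,158) and the key at (284,244). Next I'll measure them.

```bash
python3 - <<'E'
from h import *
def fit(n,box,lo,hi,z):
    p=cv2.imread(f"pics/{n}0.png"); g=cv2.cvtColor(p,cv2.COLOR_BGR2GRAY)
    u0,v0,u1,v1=box; m=np.zeros_like(g); m[v0:v1,u0:u1]=((g>lo)&(g<hi))[v0:v1,u0:u1]*255
    c=max(cv2.findContours(m,cv2.RETR_EXTERNAL,cv2.CHAIN_APPROX_NONE)[0],key=cv2.contourArea)
    w=np.array([onz(n,*q[0],z)[:2] for q in c]).astype(np.float32)*1000
    r=cv2.minAreaRect(w); print(n,"rect mm",r,"area px",cv2.contourArea(c)); return c
for n,b in(("top",(375,150,410,230)),("top",(418,155,455,235)),("top",(232,150,356,228)),("side",(318,166,380,192)),("side",(335,148,396,168)),("side",(255,190,362,282))):
    fit(n,b,0,115 if n=="top" else 120,0.012)
d=np.load("top0.npy")
for u,v in((391,165),(391,190),(391,215),(435,195),(410,190),(365,190)): print((u,v),ond("top",u,v,d[v,u]).round(4))
d=np.load("side0.npy")
for u,v in((349,179),(330,173),(369,184)): print((u,v),ond("side",u,v,d[v,u]).round(4))
a=cv2.imread("pics/top0.png")[150:232,232:412]; b=cv2.imread("pics/side0.png")[180:285,250:390]
a=cv2.resize(a,(790,360),interpolation=cv2.INTER_CUBIC)
cv2.imwrite("pics/tc.png",a); cv2.imwrite("pics/sc.png",cv2.resize(b,(784,588),interpolation=cv2.INTER_CUBIC))
E
```

```text
top rect mm ((493.0608215332031, -297.2354736328125), (30.881799697875977, 177.72752380371094), 89.87883758544922) area px 488.5
top rect mm ((476.5935974121094, -421.8193054199219), (178.3456573486328, 32.62383270263672), 9.104071617126465) area px 638.5
top rect mm ((497.25567626953125, -24.871627807617188), (293.1121826171875, 150.08641052246094), 82.86760711669922) area px 5076.0
side rect mm ((490.085693359375, -283.9054870605469), (178.2064971923828, 29.338008880615234), 5.318804740905762) area px 70.5
side rect mm ((472.1007080078125, -404.4233093261719), (177.59622192382812, 23.943761825561523), 13.255342483520508) area px 61.5
side rect mm ((524.9984130859375, -48.4345703125), (122.69696807861328, 334.6841735839844), 5.033170700073242) area px 1334.0
(391, 165) [ 0.5628 -0.3012  0.0166]
(391, 190) [ 0.4921 -0.2987  0.01  ]
(391, 215) [ 0.4213 -0.2949  0.011 ]
(435, 195) [ 0.4752 -0.4215  0.0137]
(410, 190) [ 0.493  -0.3548  0.0015]
(365, 190) [ 0.4948 -0.2266  0.0018]
(349, 179) [ 0.4889 -0.2945  0.0099]
(330, 173) [ 0.5573 -0.2965  0.0117]
(369, 184) [ 0.4195 -0.2925  0.0134]
```

View pics/tc.png

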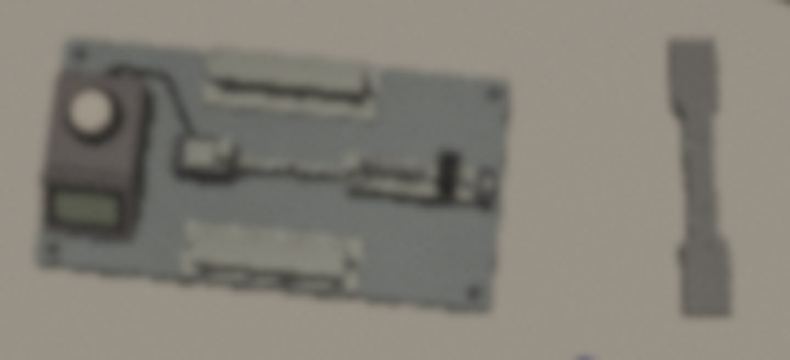

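View pics/sc.png

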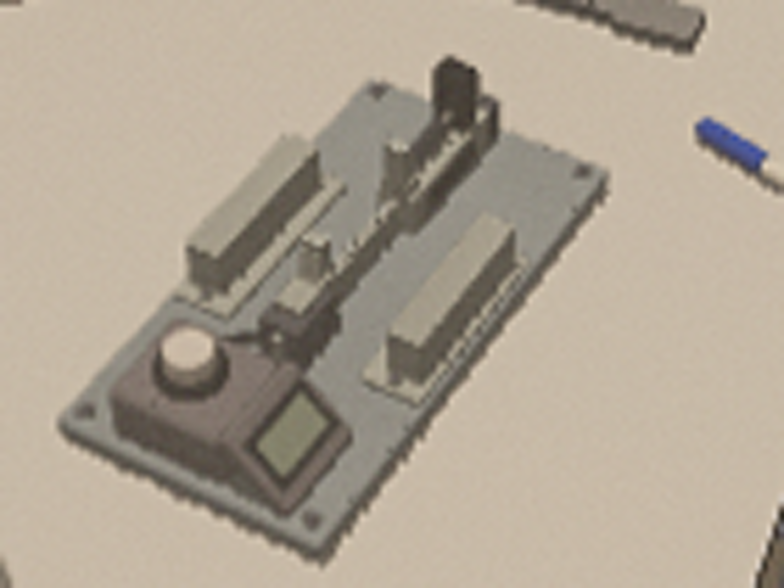

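The crops show the gauge base corners, key, thumb lug, rails and bar clearly. In the top crop, the base corners are (68,42), (508,80), (490,308) and (38,265), with the key at (91,110) and the lug at (450,170). In the side crop, the key is at (190,345), the lug top at (457,65), the fixed tip at about (317,240) and the moving tip at about (397,142).

```bash
python3 - <<'E'
from h import *
def pca(n,box,thr,z,name):
    g=cv2.cvtColor(cv2.imread(f"pics/{n}0.png"),cv2.COLOR_BGR2GRAY)
    u0,v0,u1,v1=box; m=np.zeros_like(g); m[v0:v1,u0:u1]=(g<thr)[v0:v1,u0:u1]*255
    k,l,s,c=cv2.connectedComponentsWithStats(m); i=1+s[1:,4].argmax(); vv,uu=np.where(l==i)
    w=np.array([onz(n,u,v,z)[:2] for u,v in zip(uu,vv)]); r=cv2.minAreaRect((w*1000).astype(np.float32))
    e=np.linalg.eigh(np.cov(w.T))[1][:,1]; e*=np.sign(e[0]); q=w@e; x=w@np.array([-e[1],e[0]])
    print(n,name,"thr",thr,"mean",w.mean(0).round(4),"mid",(e*(q.max()+q.min())/2+np.array([-e[1],e[0]])*np.median(x)).round(4),"ang",np.degrees(np.arctan2(e[1],e[0])).round(2),"L",np.ptp(q).round(3),"W",np.ptp(x).round(3),len(w))
for t in (105,115,122): pca("top",(375,150,410,230),t,.012,"bar")
g=cv2.cvtColor(cv2.imread("pics/side0.png"),cv2.COLOR_BGR2GRAY); print(g[170:188,349], g[179,400:402])
for t in (140,155,165): pca("side",(315,162,382,192),t,.012,"bar")
T=lambda a,b:(232+a/4.39-.4,150+b/4.39-.4); S=lambda a,b:(250+a/5.6-.4,180+b/5.6-.4)
P=dict(c_px_my=(T(508,80),S(368,82),.016),c_mx_my=(T(490,308),S(608,178),.016),c_px_py=(T(68,42),S(60,425),.016),c_mx_py=(T(38,265),S(322,562),.016),key=(T(91,110),S(190,345),.067),railA_my=(T(375,72),S(300,143),.05),thumb=(T(450,168),S(457,66),.082))
for k,(a,b,z) in P.items():
    p,e=tri("top",a,"side",b); print(k,p.round(4),"gap",round(e,4),"top",onz("top",*a,z)[:2].round(4),"side",onz("side",*b,z)[:2].round(4))
E
```

```text
top bar thr 105 mean [ 0.4913 -0.297 ] mid [ 0.4916 -0.297 ] ang 0.27 L 0.175 W 0.027 462
top bar thr 115 mean [ 0.4911 -0.2971] mid [ 0.4931 -0.2971] ang 0.27 L 0.178 W 0.031 560
top bar thr 122 mean [ 0.4918 -0.2976] mid [ 0.4931 -0.2975] ang 0.4 L 0.178 W 0.033 609
[187 186 186 188 188 180 126 129 123 109  78  88 138 192 187 187 185 186] [186 185]Traceback (most recent call last):
  File "<stdin>", line 11, in <module>
  File "<stdin>", line 6, in pca
  File "h.py", line 12, in onz
    o,d=ray(n,u,v); return o+d*(z-o[2])/d[2]
        ~~~^^^^^^^
  File "h.py", line 7, in ray
    c,f,R,t=cal(n); x,y=(u-c["cx"])/f,(v-c["cy"])/f
            ~~~^^^
  File "h.py", line 4, in cal
    c=manip.calibration(n); f=200/np.tan(np.radians(c["vfov"])/2)
ValueError: time passes only in moves, steps and waits
```

```bash
sed -i 's/^import numpy.*/import numpy as np, cv2, functools/; s/^def cal/@functools.lru_cache\ndef cal/' h.py; cat > m.py <<'E'
from h import *
def pca(n,box,lo,thr,z,name):
    g=cv2.cvtColor(cv2.imread(f"pics/{n}0.png"),cv2.COLOR_BGR2GRAY)
    u0,v0,u1,v1=box; m=np.zeros_like(g); m[v0:v1,u0:u1]=((g<thr)&(g>lo))[v0:v1,u0:u1]*255
    k,l,s,c=cv2.connectedComponentsWithStats(m); i=1+s[1:,4].argmax(); vv,uu=np.where(l==i)
    w=np.array([onz(n,u,v,z)[:2] for u,v in zip(uu,vv)])
    e=np.linalg.eigh(np.cov(w.T))[1][:,1]; e*=np.sign(e[0]); f=np.array([-e[1],e[0]]); q=w@e; x=w@f
    print(n,name,thr,"mid",(e*(q.max()+q.min())/2+f*np.median(x)).round(4),"ang",np.degrees(np.arctan2(e[1],e[0])).round(2),"L",np.ptp(q).round(3),"W",np.ptp(x).round(3),len(w))
if __name__=="__main__":
    for t in (140,155,165): pca("side",(315,162,382,192),100,t,.012,"bar")
    T=lambda a,b:(232+a/4.39-.4,150+b/4.39-.4); S=lambda a,b:(250+a/5.6-.4,180+b/5.6-.4)
    P=dict(c_px_my=(T(508,80),S(368,82),.016),c_mx_my=(T(490,308),S(608,178),.016),c_px_py=(T(68,42),S(60,425),.016),c_mx_py=(T(38,265),S(322,562),.016),key=(T(91,110),S(190,345),.067),railA_my=(T(375,72),S(300,143),.05),thumb=(T(450,168),S(457,66),.082))
    for k,(a,b,z) in P.items():
        p,e=tri("top",a,"side",b); print(k,p.round(4),"gap",round(e,4),"top",onz("top",*a,z)[:2].round(4),"side",onz("side",*b,z)[:2].round(4))
E
python3 m.py
```

```text
side bar 140 mid [ 0.4912 -0.2994] ang -0.05 L 0.181 W 0.03 241
side bar 155 mid [ 0.4923 -0.3002] ang 0.08 L 0.184 W 0.032 260
side bar 165 mid [ 0.4927 -0.3003] ang 0.21 L 0.184 W 0.032 268
c_px_my [ 0.5566 -0.1776  0.0138] gap 0.0008 top [ 0.5564 -0.1773] side [ 0.5551 -0.1754]
c_mx_my [ 0.4093 -0.1622  0.01  ] gap 0.0021 top [ 0.4096 -0.1616] side [ 0.4064 -0.1563]
c_px_py [0.5873 0.1067 0.0135] gap 0.0001 top [0.5865 0.1062] side [0.5861 0.1084]
c_mx_py [0.4417 0.1242 0.0062] gap 0.0017 top [0.441  0.1223] side [0.4374 0.1306]
key [0.5269 0.0805 0.0708] gap 0.0006 top [0.5282 0.0812] side [0.5284 0.0775]
railA_my [ 0.556  -0.092   0.0403] gap 0.0008 top [ 0.5537 -0.0919] side [ 0.5506 -0.0828]
thumb [ 0.4851 -0.1351  0.0838] gap 0.0001 top [ 0.4856 -0.1352] side [ 0.4859 -0.1371]
```

```bash
cat > go.py <<'E'
from h import *
from scipy.spatial.transform import Rotation as Ro
YAW=-6.2; C=np.array([.4984,-.0273])
def G(x,y,z): # gauge to world
    a=np.radians(YAW); return np.array([C[0]+x*np.cos(a)-y*np.sin(a),C[1]+x*np.sin(a)+y*np.cos(a),z])
def delta(p,yaw): # yaw (deg) of tool x; tool pointing down
    s=manip.get_state(); R0=Ro.from_rotvec(s["eef_rot"]); a=np.radians(yaw)
    R1=Ro.from_matrix(np.array([[np.cos(a),np.sin(a),0],[np.sin(a),-np.cos(a),0],[0,0,-1]]))
    print("d",R0.inv().apply(np.array(p)-s["tool_pos"]).round(4),"rot",(R0.inv()*R1).as_rotvec().round(4))
E
python3 - <<'E'
from go import *
g=cv2.cvtColor(cv2.imread("pics/top0.png"),cv2.COLOR_BGR2GRAY)
pts=[]
for u in list(range(252,276))+list(range(322,344)):
    c=g[150:185,u].astype(int); j=np.argmin(np.diff(c)[:])
    j=np.where(c<122)[0][0]; pts.append(onz("top",u,150+j-.5,.016)[:2])
v=cv2.fitLine(np.array(pts,np.float32),cv2.DIST_HUBER,0,.001,.001).ravel(); print("far edge",v, np.degrees(np.arctan2(v[0],v[1])), "offset from C", np.dot(v[2:]-C,[np.cos(np.radians(6.2)),-np.sin(np.radians(6.2))]))
for k,p in dict(ftip=G(0,.022,.074),mtip=G(0,-.0468,.074),key=G(.018,.1106,.067),railcorner_px_my=G(.068,-.052,.05),rail_mx_my=G(-.068,-.052,.05),rail_mx_py=G(-.068,.042,.05),thumb=G(0,-.1088,.082)).items():
    a=proj("top",p);b=proj("side",p); print(k,p.round(4),"topcrop",((a+.4-[232,150])*4.39).round(),"sidecrop",((b+.4-[250,180])*5.6).round())
delta([.4685,-.2985,.06],0.2)
E
```

```text
far edge [ 0.12068118  0.99269134  0.572722   -0.03391657] 6.9314165 offset from C 0.07460189052673359
ftip [ 0.5008 -0.0054  0.074 ] topcrop [232. 149.] sidecrop [321. 235.]
mtip [ 0.4933 -0.0738  0.074 ] topcrop [346. 160.] sidecrop [394. 150.]
key [0.5282 0.0807 0.067 ] topcrop [ 92. 110.] sidecrop [187. 350.]
railcorner_px_my [ 0.5604 -0.0863  0.05  ] topcrop [366.  62.] sidecrop [286. 134.]
rail_mx_my [ 0.4252 -0.0717  0.05  ] topcrop [345. 278.] sidecrop [517. 226.]
rail_mx_py [0.4353 0.0218 0.05  ] topcrop [191. 264.] sidecrop [423. 348.]
thumb [ 0.4866 -0.1355  0.082 ] topcrop [450. 166.] sidecrop [454.  67.]
d [ 0.3684 -0.2333  0.1707] rot [-0.0017  0.0003  0.2753]
```

Units first: shifts go in shares of 0.6 m and turns go in shares of pi/2 rad. So 0.368 m / 0.6 = 0.6133, -0.233 m / 0.6 = -0.3883, 0.275 rad / 1.5708 = 0.1751.

```bash
sed -i 's/YAW=-6.2/YAW=-6.5/' go.py; python3 nudge.py '[{"aperture": 0.05, "trans": [0.6133, -0.3883, 0.2], "rot": [0, 0, 0.1751]}, {"aperture": 0.05, "trans": [0.6133, -0.3883, 0.2], "rot": [0, 0, 0.1751]}, {"aperture": 0.05, "trans": [0.6133, -0.3883, 0.2], "rot": [0, 0, 0.1751]}, {"aperture": 0.05, "trans": [0.6133, -0.3883, 0.2], "rot": [0, 0, 0.1751]}, {"aperture": 0.05, "trans": [0.6133, -0.3883, 0.2], "rot": [0, 0, 0.1751]}, {"aperture": 0.05, "trans": [0.6133, -0.3883, 0.2], "rot": [0, 0, 0.1751]}, {"aperture": 0.05, "trans": [0.6133, -0.3883, 0.2], "rot": [0, 0, 0.1751]}, {"aperture": 0.05, "trans": [0.6133, -0.3883, 0.2], "rot": [0, 0, 0.1751]}, {"aperture": 0.05, "trans": [0.6133, -0.3883, 0.2], "rot": [0, 0, 0.1751]}, {"aperture": 0.05, "trans": [0.6133, -0.3883, 0.2], "rot": [0, 0, 0.1751]}, {"aperture": 0.05, "trans": [0.6133, -0.3883, 0.2], "rot": [0, 0, 0.1751]}, {"aperture": 0.05, "trans": [0.6133, -0.3883, 0.2], "rot": [0, 0, 0.1751]}]'; python3 -c "
from go import *
delta([.4685,-.2985,.003],0.2)"
```

```text
t: 1.1
tool_pos: [0.4728, -0.2905, 0.1092]
eef_rot: [-3.135, -0.024, -0.0]
force: [1.2, 1.4, 0.1]
opening: 0.05
finger_force: 0.0
d [-0.0045  0.0086  0.1061] rot [-0.0061 -0.0002  0.012 ]
```

```bash
python3 nudge.py '[{"aperture": 0.05}, {"aperture": 0.05}]'; python3 -c "
from go import *
delta([.4685,-.2985,.003],0.2)"
```

```text
t: 1.27
tool_pos: [0.468, -0.3, 0.111]
eef_rot: [3.141, 0.006, -0.002]
force: [-0.2, -0.3, -0.4]
opening: 0.0499
finger_force: 0.0
d [ 0.0006 -0.0015  0.108 ] rot [0.0002 0.0011 0.0005]
```

In the tool's units: 0.107 m / 0.6 = 0.1783, 0.095 m / 0.6 = 0.1583.

```bash
python3 nudge.py '[{"aperture": 0.05, "trans": [0, -0.0017, 0.0667]}, {"aperture": 0.05, "trans": [0, -0.0017, 0.125]}, {"aperture": 0.05, "trans": [0, -0.0017, 0.1583]}, {"aperture": 0.05, "trans": [0, -0.0017, 0.1783]}, {"aperture": 0.05, "trans": [0, -0.0017, 0.1783]}]'; python3 nudge.py '[{"aperture": 0.01}, {"aperture": 0.01}, {"aperture": 0.01}, {"aperture": 0.01}, {"aperture": 0.01}, {"aperture": 0.01}, {"aperture": 0.01}, {"aperture": 0.01}]'
```

```text
t: 1.68
tool_pos: [0.4657, -0.2992, 0.0018]
eef_rot: [-3.14, -0.002, 0.007]
force: [-0.4, 0.7, 0.8]
opening: 0.0501
finger_force: 0.0
t: 2.35
tool_pos: [0.4699, -0.3, 0.0066]
eef_rot: [3.139, 0.006, 0.005]
force: [-0.2, -0.4, 7.2]
opening: 0.0157
finger_force: 59.1
```

In the tool's units: -0.13 m / 0.6 = -0.2167, -0.1 m / 0.6 = -0.1667.

```bash
python3 nudge.py '[{"aperture": 0.01, "trans": [0, 0, -0.0333]}, {"aperture": 0.01, "trans": [0, 0, -0.1]}, {"aperture": 0.01, "trans": [0, 0, -0.1667]}, {"aperture": 0.01, "trans": [0, 0, -0.2167]}, {"aperture": 0.01, "trans": [0, 0, -0.2167]}, {"aperture": 0.01, "trans": [0, 0, -0.2167]}]'; python3 - <<'E'
from go import *
for n in("top","side"):
    p,d=manip.read_camera(n); cv2.imwrite(f"pics/{n}1.png",p[:,:,::-1])
s=cv2.imread("pics/side1.png")[100:260,250:450]; t=cv2.imread("pics/top1.png")[140:240,340:440]
cv2.imwrite("pics/l1.png",np.hstack([cv2.resize(s,(500,400)),cv2.resize(t,(300,300)) if 0 else cv2.copyMakeBorder(cv2.resize(t,(300,300)),0,100,0,0,0)]))
# bar middle at +.024 along tool x from the grasp; target gauge y .009 -> world
delta(G(-.024,.009,.13),YAW)
E
```

```text
t: 2.85
tool_pos: [0.4697, -0.2994, 0.1367]
eef_rot: [3.138, 0.006, 0.006]
force: [-0.6, 0.7, -3.2]
opening: 0.0158
finger_force: 59.2
d [ 0.0093 -0.2824  0.0033] rot [-0.0009  0.0022  0.1173]
```

View pics/l1.png

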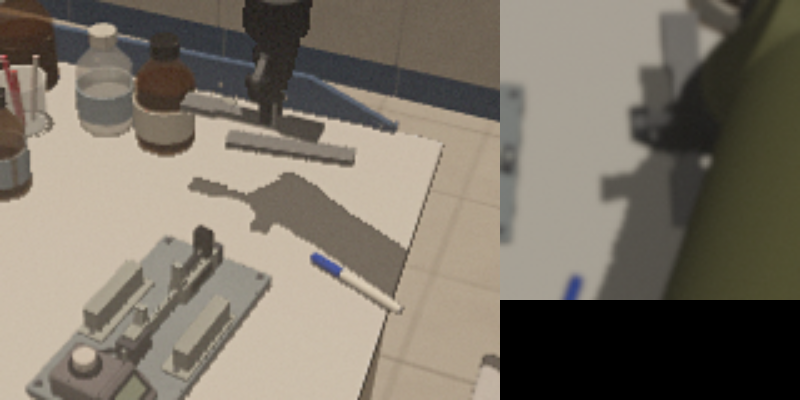

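The bar is held level and clear of the blank. I'll carry it over the gauge.

In the tool's units: -0.282 m / 0.6 = -0.47, 0.009 m / 0.6 = 0.015, 0.117 rad / 1.5708 = 0.0745.

```bash
python3 nudge.py '[{"aperture": 0.01, "trans": [0.0033, -0.05, 0], "rot": [0, 0, 0.0127]}, {"aperture": 0.01, "trans": [0.005, -0.1167, 0], "rot": [0, 0, 0.0318]}, {"aperture": 0.01, "trans": [0.0067, -0.1833, 0], "rot": [0, 0, 0.0509]}, {"aperture": 0.01, "trans": [0.01, -0.25, 0], "rot": [0, 0, 0.0745]}, {"aperture": 0.01, "trans": [0.0117, -0.3167, 0], "rot": [0, 0, 0.0745]}, {"aperture": 0.01, "trans": [0.0133, -0.3833, 0], "rot": [0, 0, 0.0745]}, {"aperture": 0.01, "trans": [0.015, -0.4333, 0], "rot": [0, 0, 0.0745]}, {"aperture": 0.01, "trans": [0.015, -0.47, 0], "rot": [0, 0, 0.0745]}, {"aperture": 0.01, "trans": [0.015, -0.47, 0], "rot": [0, 0, 0.0745]}, {"aperture": 0.01, "trans": [0.015, -0.47, 0], "rot": [0, 0, 0.0745]}]'; python3 - <<'E'
from go import *
for n in("top","side"):
    p,d=manip.read_camera(n); cv2.imwrite(f"pics/{n}2.png",p[:,:,::-1])
    d0=np.load(n+"0.npy")
    for x in(-.058,.058):
        u,v=proj(n,G(x,-.005,.05)).round().astype(int); print(n,"rail",x,ond(n,u,v,d0[v,u]).round(4))
s=cv2.imread("pics/side2.png")[130:290,240:400]; t=cv2.imread("pics/top2.png")[140:240,230:370]
cv2.imwrite("pics/l2.png",np.hstack([cv2.resize(s,(400,400)),cv2.copyMakeBorder(cv2.resize(t,(400,286)),0,114,0,0,0)]))
delta(G(-.024,.009,.06),YAW)
E
```

```text
t: 3.78
tool_pos: [0.4749, -0.0151, 0.1324]
eef_rot: [-3.137, 0.172, 0.006]
force: [-0.1, -0.8, -3.4]
opening: 0.016
finger_force: 59.3
top rail -0.058 [ 0.4388 -0.0262  0.0524]
top rail 0.058 [ 0.5553 -0.04    0.0474]
side rail -0.058 [ 0.4397 -0.0278  0.0491]
side rail 0.058 [ 0.5555 -0.0401  0.0502]
d [ 0.0002 -0.002   0.0729] rot [ 0.0004  0.0028 -0.0006]
```

View pics/l2.png

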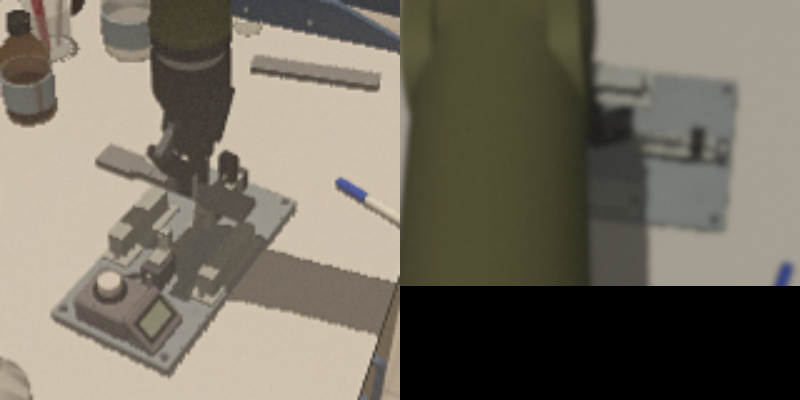

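In the tool's units: 0.071 m / 0.6 = 0.1183, 0.05 m / 0.6 = 0.0833.

```bash
python3 nudge.py '[{"aperture": 0.01, "trans": [0, -0.0017, 0.05]}, {"aperture": 0.01, "trans": [0, -0.0017, 0.0833]}, {"aperture": 0.01, "trans": [0, -0.0017, 0.1033]}, {"aperture": 0.01, "trans": [0, -0.0017, 0.1167]}, {"aperture": 0.01, "trans": [0, -0.0017, 0.1183]}, {"aperture": 0.01, "trans": [0, -0.0017, 0.1183]}]'; python3 nudge.py '[{"aperture": 0.01, "trans": [0, 0, 0.0017]}, {"aperture": 0.01, "trans": [0, 0, 0.0033]}, {"aperture": 0.01, "trans": [0, 0, 0.0033]}]'; python3 nudge.py '[{"aperture": 0.01, "trans": [0, 0, 0.0017]}, {"aperture": 0.01, "trans": [0, 0, 0.0025]}, {"aperture": 0.01, "trans": [0, 0, 0.0025]}]'
```

```text
t: 4.38
tool_pos: [0.4763, -0.0164, 0.0629]
eef_rot: [-3.136, 0.18, 0.002]
force: [-0.3, 1.1, -2.3]
opening: 0.016
finger_force: 59.3
t: 4.63
tool_pos: [0.4771, -0.0158, 0.0619]
eef_rot: [3.136, -0.178, 0.002]
force: [-0.2, 0.4, -3.3]
opening: 0.0155
finger_force: 59.3
t: 4.88
tool_pos: [0.4766, -0.0156, 0.0599]
eef_rot: [3.136, -0.178, 0.0]
force: [-0.7, -0.2, -2.8]
opening: 0.0154
finger_force: 59.3
```

In the tool's units: 0.002 m / 0.6 = 0.0033, 0.001 m / 0.6 = 0.0017.

```bash
python3 nudge.py '[{"aperture": 0.01, "trans": [0, 0, 0.0017]}, {"aperture": 0.01, "trans": [0, 0, 0.0033]}, {"aperture": 0.01, "trans": [0, 0, 0.0033]}]'; python3 nudge.py '[{"aperture": 0.01, "trans": [0, 0, 0.0017]}, {"aperture": 0.01, "trans": [0, 0, 0.0025]}, {"aperture": 0.01, "trans": [0, 0, 0.0025]}]';  python3 nudge.py '[{"aperture": 0.01, "trans": [0, 0, 0.0017]}, {"aperture": 0.01, "trans": [0, 0, 0.0017]}]'
```

```text
t: 5.13
tool_pos: [0.4764, -0.0156, 0.0576]
eef_rot: [3.136, -0.178, -0.0]
force: [0.0, -0.2, -2.1]
opening: 0.0156
finger_force: 59.3
t: 5.38
tool_pos: [0.4766, -0.0156, 0.0566]
eef_rot: [3.136, -0.178, -0.0]
force: [-1.7, 0.3, 0.9]
opening: 0.0157
finger_force: 59.7
t: 5.55
tool_pos: [0.4766, -0.0156, 0.0565]
eef_rot: [3.136, -0.178, -0.001]
force: [-5.2, -0.1, 9.6]
opening: 0.0155
finger_force: 60.7
```

In the tool's units: -0.0007 m / 0.6 = -0.0012.

```bash
python3 nudge.py '[{"aperture": 0.01, "trans": [0, 0, -0.0012]}, {"aperture": 0.035, "trans": [0, 0, -0.0012]}, {"aperture": 0.035, "trans": [0, 0, -0.0012]}, {"aperture": 0.035, "trans": [0, 0, -0.0012]}, {"aperture": 0.035, "trans": [0, 0, -0.0012]}, {"aperture": 0.035, "trans": [0, 0, -0.0012]}]'; python3 nudge.py '[{"aperture": 0.035, "trans": [0, 0, -0.0333]}, {"aperture": 0.035, "trans": [0, 0, -0.0833]}, {"aperture": 0.035, "trans": [0, 0, -0.1333]}, {"aperture": 0.035, "trans": [0, 0, -0.15]}, {"aperture": 0.035, "trans": [0, 0, -0.15]}]'; python3 - <<'E'
from go import *
p,d=manip.read_camera("side"); cv2.imwrite(f"pics/side3.png",p[:,:,::-1])
cv2.imwrite("pics/l3.png",cv2.resize(p[180:280,245:385,::-1],(784,560),interpolation=cv2.INTER_CUBIC))
delta(G(0,-.15,.15),YAW)
E
```

```text
t: 6.05
tool_pos: [0.4767, -0.0157, 0.056]
eef_rot: [-3.137, 0.178, -0.0]
force: [-0.2, 0.3, 0.2]
opening: 0.0349
finger_force: 0.0
t: 6.47
tool_pos: [0.4788, -0.0157, 0.1489]
eef_rot: [3.136, -0.178, 0.01]
force: [0.6, 0.1, -0.1]
opening: 0.0349
finger_force: 0.0
d [ 0.0222  0.1591 -0.003 ] rot [ 0.0006 -0.0027  0.0001]
```

View pics/l3.png

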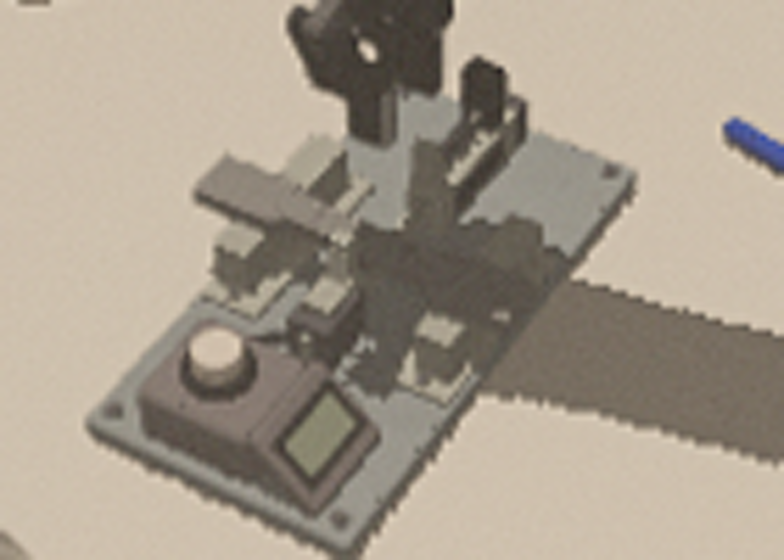

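The bar lies across both rails next to the fixed jaw. Next I go behind the thumb piece with the fingers shut.

In the tool's units: 0.161 m / 0.6 = 0.2683, 0.145 m / 0.6 = 0.2417.

```bash
python3 nudge.py '[{"aperture": 0, "trans": [0.0083, 0.05, 0]}, {"aperture": 0, "trans": [0.0167, 0.1167, 0]}, {"aperture": 0, "trans": [0.025, 0.1833, 0]}, {"aperture": 0, "trans": [0.0367, 0.2417, 0]}, {"aperture": 0, "trans": [0.0367, 0.2683, 0]}, {"aperture": 0, "trans": [0.0367, 0.2683, 0]}, {"aperture": 0, "trans": [0.0367, 0.2683, 0.05]}, {"aperture": 0, "trans": [0.0367, 0.2683, 0.1]}, {"aperture": 0, "trans": [0.0367, 0.2683, 0.1333]}, {"aperture": 0, "trans": [0.0367, 0.2683, 0.1467]}, {"aperture": 0, "trans": [0.0367, 0.2683, 0.1467]}, {"aperture": 0, "trans": [0.0367, 0.2683, 0.1467]}]'; python3 - <<'E'
from go import *
p,d=manip.read_camera("side"); cv2.imwrite("pics/side4.png",p[:,:,::-1])
cv2.imwrite("pics/l4.png",cv2.resize(p[170:280,245:385,::-1],(764,600),interpolation=cv2.INTER_CUBIC))
print(manip.get_state()["opening"])
delta(G(0,-.1298,.06),YAW)
E
```

```text
t: 7.52
tool_pos: [0.4801, -0.1772, 0.0576]
eef_rot: [-3.136, 0.176, 0.002]
force: [0.0, -0.2, -0.2]
opening: 0.0003
finger_force: 0.0
4.90463099548415e-05
d [ 0.0003 -0.0216 -0.0013] rot [ 0.0001 -0.001   0.001 ]
```

View pics/l4.png

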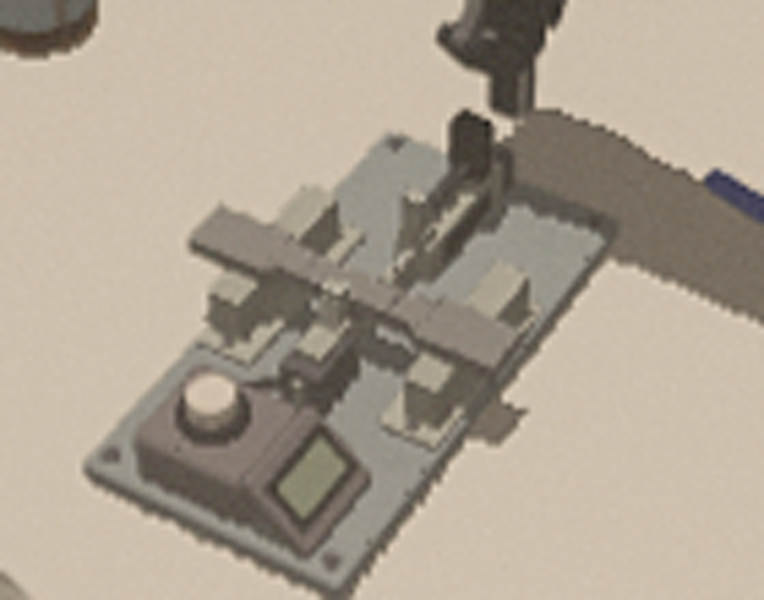

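```bash
python3 nudge.py '[{"aperture": 0, "trans": [0, -0.0083, 0]}, {"aperture": 0, "trans": [0, -0.0167, 0]}, {"aperture": 0, "trans": [0, -0.0233, 0]}, {"aperture": 0, "trans": [0, -0.0283, 0]}, {"aperture": 0, "trans": [0, -0.0333, 0]}, {"aperture": 0, "trans": [0, -0.0383, 0]}, {"aperture": 0, "trans": [0, -0.0433, 0]}, {"aperture": 0, "trans": [0, -0.0483, 0]}, {"aperture": 0, "trans": [0, -0.0517, 0]}]'; python3 nudge.py '[{"aperture": 0, "trans": [0, -0.005, 0]}, {"aperture": 0, "trans": [0, -0.01, 0]}, {"aperture": 0, "trans": [0, -0.015, 0]}, {"aperture": 0, "trans": [0, -0.02, 0]}, {"aperture": 0, "trans": [0, -0.025, 0]}, {"aperture": 0, "trans": [0, -0.03, 0]}, {"aperture": 0, "trans": [0, -0.035, 0]}, {"aperture": 0, "trans": [0, -0.04, 0]}, {"aperture": 0, "trans": [0, -0.045, 0]}, {"aperture": 0, "trans": [0, -0.05, 0]}]'; python3 -c "
from go import *
delta(G(0,-.1298,.06),YAW)"
```

```text
t: 8.32
tool_pos: [0.4839, -0.1472, 0.0582]
eef_rot: [3.136, -0.178, 0.001]
force: [0.2, -0.5, 0.8]
opening: 0.0
finger_force: 0.6
t: 9.15
tool_pos: [0.4872, -0.1172, 0.058]
eef_rot: [3.136, -0.178, 0.0]
force: [1.3, -1.2, -0.1]
opening: 0.0001
finger_force: 0.6
d [ 0.0009  0.0392 -0.002 ] rot [ 0.0001 -0.0002  0.0003]
```

In the tool's units: -0.006 m / 0.6 = -0.01, -0.004 m / 0.6 = -0.0067.

```bash
python3 nudge.py '[{"aperture": 0, "trans": [0, -0.0033, 0]}, {"aperture": 0, "trans": [0, -0.0067, 0]}, {"aperture": 0, "trans": [0, -0.01, 0]}, {"aperture": 0, "trans": [0, -0.01, 0]}]'; for i in 1 2; do python3 nudge.py '[{"aperture": 0, "trans": [0, -0.0017, 0]}, {"aperture": 0, "trans": [0, -0.0033, 0]}, {"aperture": 0, "trans": [0, -0.0033, 0]}]'; done
```

```text
t: 9.48
tool_pos: [0.4877, -0.1109, 0.0579]
eef_rot: [-3.136, 0.177, 0.0]
force: [0.8, -0.3, 0.0]
opening: 0.0
finger_force: 0.1
t: 9.73
tool_pos: [0.4878, -0.1094, 0.0579]
eef_rot: [-3.137, 0.178, 0.001]
force: [-0.4, -0.9, 0.5]
opening: -0.0001
finger_force: 0.4
t: 9.98
tool_pos: [0.488, -0.1078, 0.0579]
eef_rot: [3.136, -0.178, -0.001]
force: [-0.2, -3.1, 0.1]
opening: 0.0001
finger_force: 1.2
```

```bash
python3 - <<'E'
from go import *
for n in ("side",): 
    p,d=manip.read_camera(n); cv2.imwrite(f"pics/{n}5.png",p[:,:,::-1])
cv2.imwrite("pics/l5.png",cv2.resize(p[170:280,245:385,::-1],(764,600),interpolation=cv2.INTER_CUBIC))
print(manip.get_state()["force"])
E
```

```text
[-0.7770237  -1.91156578  0.32722063]
```

View pics/l5.png

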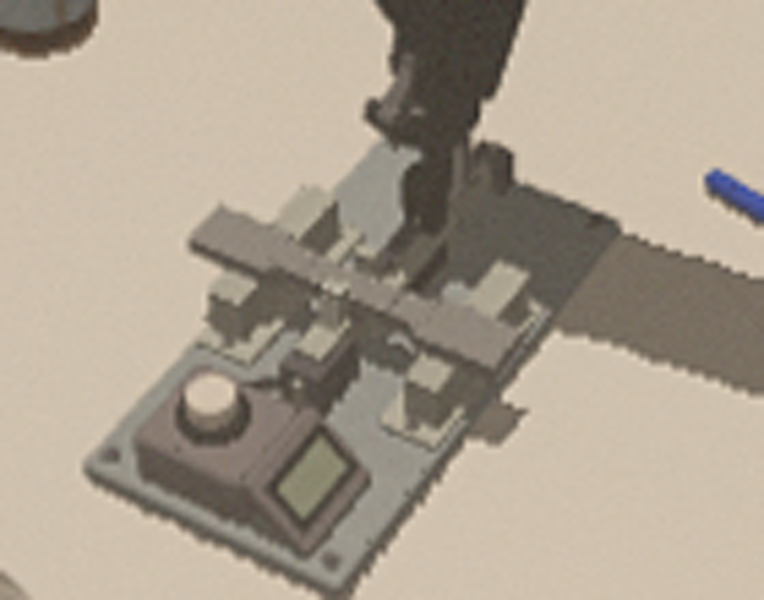

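```bash
for i in 1 2 3; do python3 nudge.py '[{"aperture": 0, "trans": [0, -0.0017, 0]}, {"aperture": 0, "trans": [0, -0.0017, 0]}, {"aperture": 0, "trans": [0, -0.0017, 0]}]' | egrep 'tool|^force|finger'; done
```

```text
tool_pos: [0.4882, -0.1067, 0.0579]
force: [-0.1, -2.3, -0.1]
finger_force: 1.3
tool_pos: [0.4883, -0.1054, 0.0579]
force: [-0.6, -3.0, 0.9]
finger_force: 1.2
tool_pos: [0.4885, -0.1044, 0.0579]
force: [-1.3, -2.1, -0.4]
finger_force: 1.3
```

In the tool's units: -0.001 m / 0.6 = -0.0017.

```bash
for i in 1 2 3; do python3 nudge.py '[{"aperture": 0, "trans": [0, -0.0017, 0]}, {"aperture": 0, "trans": [0, -0.0017, 0]}, {"aperture": 0, "trans": [0, -0.0017, 0]}]' | egrep 'tool|^force|finger'; done
```

```text
tool_pos: [0.4886, -0.1036, 0.0579]
force: [-2.1, -2.3, -0.2]
finger_force: 1.5
tool_pos: [0.4887, -0.1027, 0.058]
force: [-1.9, -4.1, -0.2]
finger_force: 1.7
tool_pos: [0.4888, -0.1017, 0.058]
force: [-2.6, -3.8, -0.7]
finger_force: 1.9
```

In the tool's units: -0.0006 m / 0.6 = -0.001.

```bash
python3 nudge.py '[{"aperture": 0, "trans": [0, -0.001, 0]}, {"aperture": 0, "trans": [0, -0.001, 0]}, {"aperture": 0, "trans": [0, -0.001, 0]}, {"aperture": 0, "trans": [0, -0.001, 0]}]' | egrep 'tool|^force|finger'; python3 - <<'E'
from go import *
f=[]
p,d=manip.read_camera("side"); cv2.imwrite("pics/side6.png",p[:,:,::-1])
for i in range(6): manip.read_camera("side"); s=manip.get_state(); f.append([*s["force"],s["finger_force"]])
print(np.mean(f,0).round(2))
a=cv2.imread("pics/side3.png")[170:280,245:385]; b=p[170:280,245:385,::-1]
cv2.imwrite("pics/l6.png",cv2.resize(b,(764,600),interpolation=cv2.INTER_CUBIC))
E
```

```text
tool_pos: [0.4889, -0.1011, 0.058]
force: [-2.3, -4.7, -1.0]
finger_force: 2.1
[-1.78 -3.93 -0.95  2.09]
```

View pics/l6.png

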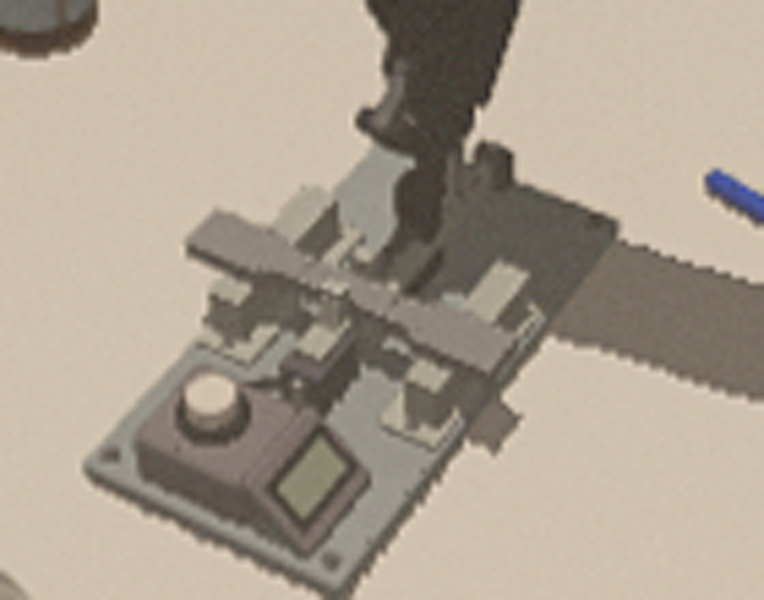

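Force and geometry agree: about 4 N, so the thumb piece has given about 4 mm. The tool is at gauge y −0.0744 against −0.0748 predicted. Next I back off and go to the key.

In the tool's units: -0.09 m / 0.6 = -0.15, -0.065 m / 0.6 = -0.1083.

```bash
python3 nudge.py '[{"aperture": 0, "trans": [0, 0.005, 0]}, {"aperture": 0, "trans": [0, 0.0117, 0]}, {"aperture": 0, "trans": [0, 0.02, 0]}, {"aperture": 0, "trans": [0, 0.0417, 0]}, {"aperture": 0, "trans": [0, 0.05, 0]}, {"aperture": 0, "trans": [0, 0.05, 0]}, {"aperture": 0, "trans": [0, 0.05, -0.05]}, {"aperture": 0, "trans": [0, 0.05, -0.1083]}, {"aperture": 0, "trans": [0, 0.05, -0.15]}, {"aperture": 0, "trans": [0, 0.05, -0.15]}]';  python3 -c "
from go import *
delta([.5277,.0805,.09],YAW)"
```

```text
t: 13.05
tool_pos: [0.4897, -0.1306, 0.1538]
eef_rot: [3.135, -0.176, 0.016]
force: [1.0, 0.4, 0.8]
opening: 0.0001
finger_force: 0.0
d [ 0.0134 -0.2141  0.0636] rot [ 0.0015 -0.0103  0.001 ]
```

In the tool's units: -0.214 m / 0.6 = -0.3567, -0.212 m / 0.6 = -0.3533.

```bash
python3 nudge.py '[{"aperture": 0, "trans": [0.0033, -0.05, 0]}, {"aperture": 0, "trans": [0.0067, -0.1167, 0]}, {"aperture": 0, "trans": [0.0117, -0.1833, 0]}, {"aperture": 0, "trans": [0.015, -0.25, 0]}, {"aperture": 0, "trans": [0.02, -0.3083, 0]}, {"aperture": 0, "trans": [0.0217, -0.3533, 0]}, {"aperture": 0, "trans": [0.0217, -0.3567, 0.0167]}, {"aperture": 0, "trans": [0.0217, -0.3567, 0.0667]}, {"aperture": 0, "trans": [0.0217, -0.3567, 0.0917]}, {"aperture": 0, "trans": [0.0217, -0.3567, 0.0917]}, {"aperture": 0, "trans": [0.0217, -0.3567, 0.0917]}]';  python3 -c "
from go import *
delta([.5277,.0805,.07],YAW)
p,d=manip.read_camera('side'); cv2.imwrite('pics/side7.png',p[:,:,::-1])
cv2.imwrite('pics/l7.png',cv2.resize(p[150:280,245:385,::-1],(646,600),interpolation=cv2.INTER_CUBIC))"
```

```text
t: 13.97
tool_pos: [0.5219, 0.0806, 0.0922]
eef_rot: [-3.136, 0.177, 0.003]
force: [1.2, 0.9, -0.2]
opening: -0.0003
finger_force: 0.0
d [ 0.0059 -0.0005  0.0222] rot [-0.0003  0.0022  0.0005]
```

View pics/l7.png

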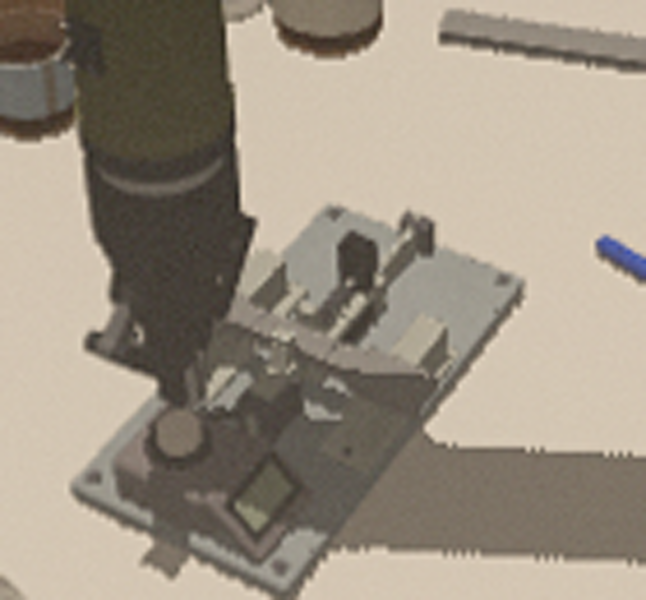

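I've now viewed 11 pictures, one over the limit of 10, so I'll view no more and finish by force and position.

Units first: shifts go in shares of 0.6 m and turns go in shares of pi/2 rad. So 0.022 m / 0.6 = 0.0367, 0.005 m / 0.6 = 0.0083.

```bash
python3 nudge.py '[{"aperture": 0, "trans": [0.005, 0, 0.01]}, {"aperture": 0, "trans": [0.0083, 0, 0.0233]}, {"aperture": 0, "trans": [0.0083, 0, 0.0333]}, {"aperture": 0, "trans": [0.0083, 0, 0.0367]}, {"aperture": 0, "trans": [0.0083, 0, 0.0367]}]'; for i in 1 2 3; do python3 nudge.py '[{"aperture": 0, "trans": [0, 0, 0.0017]}, {"aperture": 0, "trans": [0, 0, 0.0033]}, {"aperture": 0, "trans": [0, 0, 0.0033]}]' | egrep 'tool|^force'; done
```

```text
t: 14.43
tool_pos: [0.5271, 0.0797, 0.0702]
eef_rot: [3.136, -0.178, -0.002]
force: [-0.2, -0.0, 0.5]
opening: -0.0005
finger_force: 0.0
tool_pos: [0.5277, 0.0798, 0.069]
force: [0.4, -0.1, 0.2]
tool_pos: [0.5279, 0.0799, 0.0672]
force: [0.8, -0.1, 2.3]
tool_pos: [0.5279, 0.0799, 0.0651]
force: [-0.3, -0.2, 3.6]
```

In the tool's units: 0.0015 m / 0.6 = 0.0025, 0.001 m / 0.6 = 0.0017.

```bash
for i in 1 2 3; do python3 nudge.py '[{"aperture": 0, "trans": [0, 0, 0.0017]}, {"aperture": 0, "trans": [0, 0, 0.0025]}, {"aperture": 0, "trans": [0, 0, 0.0025]}]' | egrep 'tool|^force'; done
```

```text
tool_pos: [0.5279, 0.0798, 0.0636]
force: [0.2, 0.0, 4.2]
tool_pos: [0.5279, 0.0798, 0.0626]
force: [-1.3, -0.7, 7.6]
tool_pos: [0.528, 0.0799, 0.0624]
force: [-4.8, -0.7, 15.8]
```

The key bottomed out: force climbed to 15.8 N at the full 5 mm. Now I retract.

In the tool's units: -0.13 m / 0.6 = -0.2167, -0.1 m / 0.6 = -0.1667.

```bash
python3 nudge.py '[{"aperture": 0, "trans": [0, 0, -0.0083]}, {"aperture": 0, "trans": [0, 0, -0.0333]}, {"aperture": 0, "trans": [0, 0, -0.1]}, {"aperture": 0, "trans": [0, 0, -0.1667]}, {"aperture": 0, "trans": [0, 0, -0.2167]}, {"aperture": 0, "trans": [0, 0, -0.2167]}, {"aperture": 0, "trans": [0, 0, -0.2167]}, {"aperture": 0, "trans": [0, 0, -0.2167]}]'; python3 - <<'E'
from go import *
p,d=manip.read_camera("side")
for k,q in dict(tab_mx=G(-.067,.013,.062),tab_px=G(.067,.013,.062),thumb=G(0,-.058,.082),key=G(.018,.1106,.067),waist=G(-.02,.013,.062)).items():
    u,v=proj("side",q).round().astype(int); print(k,"exp",q.round(3),"depth",ond("side",u,v,d[v,u]).round(3),p[v,u])
E
```

```text
t: 16.6
tool_pos: [0.527, 0.0795, 0.1894]
eef_rot: [3.136, -0.178, -0.002]
force: [-0.2, -0.4, -0.3]
opening: 0.0001
finger_force: 0.0
tab_mx exp [ 0.433 -0.007  0.062] depth [ 0.432 -0.004  0.064] [93 85 77]
tab_px exp [ 0.566 -0.022  0.062] depth [ 0.568 -0.023  0.06 ] [144 134 120]
thumb exp [ 0.492 -0.085  0.082] depth [ 0.492 -0.085  0.082] [79 72 67]
key exp [0.529 0.081 0.067] depth [0.528 0.08  0.067] [121 112  98]
waist exp [ 0.48  -0.012  0.062] depth [ 0.482 -0.015  0.059] [146 134 124]
```

All of it is where it should be: the bar at rail height against the fixed jaw, the thumb piece home, and the key up.

```bash
python3 -c "
from cell import manip
print(manip.hand_in())"
```

```text
the job is handed in; nothing more can be done
None
```

The job is handed in at about 17 s: the test bar is in the closed jaws (thumb piece given about 4 mm at about 4 N), the key was then pressed fully and let up, and the robot never went near the blank or the timer; I viewed 11 pictures, one over the limit of 10.

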